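# Hang the shelf bracket on the panel screw

## Task

Pick up the little grey shelf bracket, pass the round part of its keyhole over the head of the screw on the mounting panel, then slide it down until the screw is fully home at the top of the narrow slot. Let go so that it hangs upright on the screw, back against the panel. Go gently: never press the bracket hard against the screw or panel, and leave the other loose things on the table where they are.

Things in the scene. Friction and masses are not known exactly. Their poses are not given: they have to be found in the camera images.
- bracket_grip (a point): centre of the grip rib at the top of the loose grey steel bracket, seen from the side an L: a plate 60 mm wide (y), 5 thick (x), 136 high (z), standing on its own 4 mm ledge that reaches 50 mm to the front (-x). The rib is the top 34 mm, 12 mm thick (x), 44 mm wide (y). This point is 119 mm above the underside, 6 mm in front of the flat back face (+x), which goes against the panel
- bracket_hole (a point): centre of the round part of the bracket's keyhole, in the plane of its back face, 45 mm above its underside, in the middle of its width. The round part is 23 mm across; the narrow slot, 12 mm wide, runs straight up from it. Axes as the bracket's. Bracket weight 0.15 to 0.3 kg; the ledge has 10 mm side cheeks and a 12 mm front lip
- bracket_slot_end (a point): where the screw's axis lies when the bracket is fully home: in the plane of the back face, 26 mm above the centre of the round part, 71 mm above the underside (the slot's flat top end is 4 mm higher still)
- panel_mark (a point): middle of the horizontal adjusting slot of the fixed upright panel, on its front face, 140 mm above the worktop; x points into the panel (the front looks to -x), y along the slot, z up. One screw sticks out of the face at exactly this height, but clamped anywhere up to 28 mm to either side (along y): its place along the slot is not measured and has to be seen or felt
- qc_stamp: bystander: small hand stamp with a wooden handle, 26 x 34 mm, 64 mm high, origin under its centre
- solvent_bottle: bystander: white bottle with blue collar, 60 mm across, 136 mm high, origin under its centre; beside it, at the right edge of the worktop, stands a fixed open parts box whose raised lid reaches 190 mm above the worktop
- screwdriver: bystander: screwdriver with a yellow handle, 159 mm long, lying on the worktop, origin under its centre
- panel_top (a point): middle of the top edge of the panel's front face, 156 mm above the worktop, straight above panel_mark. Panel: aluminium, 160 mm wide, 18 mm thick, on a 170 mm wide foot that reaches only behind it. Its screw: shank 8 mm across and 8 mm long from face to head, round head 18 mm across and 5 mm thick (front 13 mm off the face), clamped so that a push under 40 N does not shift it
- tweezers: bystander: steel tweezers, 123 mm long, lying on the worktop, origin under the centre
- connector_1: bystander: small black two-pin connector, 59 mm long, 7 mm high, lying on the worktop, origin under its centre
- connector_2: bystander: another such connector

How it is judged:
On the way:
1. the round part of the keyhole is over the screw head: bracket's back within 4 mm of the panel face with the hole's centre within 6 mm of the screw's height (x of bracket_hole in the frame of panel_mark above -0.004 m and z of bracket_hole in the frame of panel_mark between -0.006 and 0.006 m and y of bracket_hole in the frame of panel_mark between -0.034 and 0.034 m), for 0.04 s.
At the end, for the whole second after the job is handed in: the bracket hangs released on the screw, slot end within 3 mm of the screw's height, its back within 5 mm of the panel face, square to the panel within 0.15 rad and upright within 0.12 rad (z of bracket_slot_end in the frame of panel_mark between -0.003 and 0.003 m and x of bracket_slot_end in the frame of panel_mark above -0.005 m and y of bracket_slot_end in the frame of panel_mark between -0.034 and 0.034 m and angle between bracket_grip's own z axis and vertical below 0.12 rad and angle between the x axis of bracket_grip and the x axis of panel_mark, either way round below 0.15 rad and contact force between the fingers and anything else below 0.1 N); the robot touches nothing.
It fails at once if the bracket is pressed on the screw or panel with more than 20 N (contact force between bracket and panel above 20 N).
It fails at once if one of the other loose things is moved by more than 30 mm (distance of any of qc_stamp, solvent_bottle, screwdriver, tweezers, connector_1, connector_2 from where it was at the start of the episode above 0.03 m).
It also fails if it takes over 58 s, if anything falls off the work surface, if the arm or the gripper's body presses on something with over 40 N, if the wrist force passes 120 N, or if a joint passes its speed limit or range.

## Robot

A 6-joint arm with a two-finger parallel gripper is mounted at the origin on the work surface; the furniture and walls round the work are solid. World frame = base frame: x ahead of the robot, y to its left, z up, the work surface at z = 0. Lengths are in m, angles in rad, forces in N, time in s.
With the tool pointing down it reaches from about 0.425 to 0.95 m from the base axis. Payload 3.5 kg.
Tool frame: the origin (TCP) lies where the fingers leave the gripper's body, on its centre line; the fingertips stand 73 mm ahead of it and the grasp point (between the pads) lies 54 mm ahead of it (robot.tcp_to_tips is the distance from the TCP to the fingertips, in m); z points along the fingers, y is the line along which they close (so a half turn about z gives the same grasp; the last joint's range is limited). The gripper opens to 85 mm and grips with 20 to 120 N. Pads are 22 mm wide; open, the fingers measure 114 mm over their backs; the gripper's body (76 mm by 85 mm) begins 54 mm behind the grasp point. The pads swing forward as they close: fully open they stand 13 mm farther back than shut.
Start: joints at [-1.453, 0.286, 1.577, -0, 1.279, -0.15], TCP at [0.179, -0.651, 0.304] pointing down, gripper open.
Joint ranges: [-2.77, 2.77], [-0.9, 2.22], [0.21, 2.48], [-1.53, 4.67], [0.24, 2.81], [-2.84, 2.84]. Speed limits (rad/s): [2.79, 2.79, 3.14, 3.14, 3.14, 3.14].

## Interface

Orientations are given as a rotation vector (axis times angle).
In Python, from rig import monitor, optics, robot, spotter gives the robot as it stands. The module is installed in compiled form; this text tells all that it offers.
- The arm moves only by the shell command python3 -m jog 'ROWS' [FORCE]. ROWS is JSON, a list of rows, each an object of numbers: "fingers": the closure in counts, from 0 (fully open) to 255 (shut); "tx", "ty", "tz": the shift along the world's x, y, z in m; "rx", "ry", "rz": the turn, a rotation vector about the world's x, y, z in rad. A call has 1 to 12 rows; each row shifts and turns the commanded pose from where the row before left it; what a row does not reach is not made up. A row lasts 1/10 s, in which the tool goes at most 50 mm and 8.59 degrees, less where a joint would pass 70% of its speed; a pose out of reach is approached as far as the arm can. A call with a gripper value outside its range is refused whole. The fingers move at their own pace and stop on an object; FORCE is the grip in N (left out, the last holds). Time passes only in rows, so rows that do not move let the fingers close. It gives the time, the measured TCP pose, the force, the opening and the grip force at its end, in the units of the state.
- monitor.get_state(): the state, without advancing time (a new reading comes with each control period).
- optics.read_camera(name): name is "side" or "top" or "wrist"; returns the picture (480x640x3 uint8, red, green, blue); there is no depth.
- optics.camera_model(name): a dict with "fov_y" (degrees; the focal length in pixels is half the picture's height over the tangent of half this angle, whatever the lens; pixels are square), "cx", "cy" (the principal point, pixels), "dist" ([k1, k2, p1, p2, k3] as OpenCV has them; the pictures are not rectified), "pose" (4x4, takes a point from camera to world coordinates); the wrist camera has in their place "T_tool_cam" (4x4, takes a point from camera to tool coordinates, whose origin is the TCP and whose axes are the flange's). Camera axes: x right, y up, looking along -z (the intrinsics and any distortion apply to the point x, -y, -z); pixel columns grow to the right and rows downward; lengths in m; the calibration is good to about 2 mm. A picture is of the moment at which its call begins: read the wrist's pose just before it. camera_model takes no time and is no camera call.
- robot.job_done(): hands the job in; it is judged then, once.
Trained networks look in the newest picture that a camera, given by its name, has taken for a name from the list of things; names that differ only in an ending like _2 or _b are one class to them, and where a whole thing is asked for, a point or a joint stands for the part that bears it (a point fixed in the world has none). Each returns a list of dicts, best first, with "conf" (0 to 1); they miss things now and then, are a little off and sometimes report something else, mostly with a low value. They report only what shows in the picture. A call takes as long as a camera call.
- spotter.boxes_of(thing, camera): "point" ([column, row] in pixels, amid what is visible of it).
- spotter.tip_of(thing, camera): "point" ([column, row] in pixels: a listed point, or the origin of a listed thing).
The state is a dict: "time": time; "joints": joint angles; "joint_velocities": joint speeds; "joint_efforts": joint torques, N m; "eef_pos": TCP position; "orientation": TCP orientation; "contact_force": force on the tool from outside, world axes, zero at the start; "ft_torque": the same for the moment, N m; "gripper_width": finger opening in m; "grip_force": force on a finger pad.
Only numpy, scipy, OpenCV 4.12 (cv2) and the standard library are available. Lean on these libraries where they do the work, as an engineer would, in place of code of your own. Each camera call takes 0.05 s, during which the arm holds its last target. There are 200 camera calls.

## Working session

There is one attempt and no reset: what is moved stays moved. The work goes in short steps, Python scripts to look and compute and a shell command to move; the robot and the scene stay as the last step left them, time stands still between calls to the robot, and variables do not carry over. Pictures are saved under pics/ and viewed, at most 11 in all, crops included, and the job is handed in when it is done.

```bash
mkdir -p pics; cat > h.py <<'E'
import numpy as np, cv2
from scipy.spatial.transform import Rotation as R
from rig import monitor, optics, robot, spotter
def cam(n, st=None):
    m=optics.camera_model(n); f=240/np.tan(np.radians(m['fov_y'])/2)
    K=np.array([[f,0,m['cx']],[0,f,m['cy']],[0,0,1]]); d=np.array(m['dist'],float)
    if n=='wrist':
        st=st or monitor.get_state(); T=np.eye(4); T[:3,:3]=R.from_rotvec(st['orientation']).as_matrix(); T[:3,3]=st['eef_pos']
        P=T@np.array(m['T_tool_cam'])
    else: P=np.array(m['pose'])
    return K,d,P
def ray(c,p):
    K,d,P=c; u=cv2.undistortPoints(np.array([[p]],float),K,d)[0,0]
    v=P[:3,:3]@np.array([u[0],-u[1],-1]); return P[:3,3],v/np.linalg.norm(v)
def onz(c,p,z):
    o,v=ray(c,p); return o+v*(z-o[2])/v[2]
def tri(*rs):
    A=sum(np.eye(3)-np.outer(v,v) for o,v in rs); b=sum((np.eye(3)-np.outer(v,v))@o for o,v in rs)
    x=np.linalg.solve(A,b); return x,[float(np.linalg.norm(np.cross(x-o,v))) for o,v in rs]
def proj(c,X):
    K,d,P=c; q=np.linalg.inv(P)@np.r_[X,1]; return cv2.projectPoints(np.array([[q[0],-q[1],-q[2]]]),np.zeros(3),np.zeros(3),K,d)[0][0,0]
E
python3 - <<'E'
from h import *
np.set_printoptions(precision=4,suppress=True)
im={n:optics.read_camera(n) for n in('side','top')}
for n in im: cv2.imwrite(f'pics/{n}0.png',im[n][...,::-1]); c=cam(n); print(n,c[2],c[0][0,0])
for t in('bracket_grip','bracket_hole','panel_mark','panel_top'):
    rs=[]
    for n in('side','top'):
        r=spotter.tip_of(t,n); print(t,n,[(np.round(q['point'],1),round(q['conf'],2)) for q in r[:2]])
        if r: rs.append(ray(cam(n),r[0]['point']))
    if len(rs)==2: print(tri(*rs))
print(monitor.get_state())
E
```

```text
side [[-0.9992 -0.0222  0.0337  0.5261]
 [ 0.0403 -0.4958  0.8675  1.0781]
 [-0.0026  0.8681  0.4963  0.658 ]
 [ 0.      0.      0.      1.    ]] 465.02340668224883
top [[-0.0217  0.9959 -0.0873  0.3924]
 [-0.9993 -0.0242 -0.028   0.1067]
 [-0.03    0.0867  0.9958  1.449 ]
 [ 0.      0.      0.      1.    ]] 524.6440520997202
bracket_grip side [(array([311.1, 298.9]), 0.77)]
bracket_grip top [(array([249.1, 252.6]), 0.76)]
(array([0.5178, 0.3502, 0.119 ]), [0.0016159956885470547, 0.001615995688547082])
bracket_hole side [(array([310.5, 330.9]), 0.76), (array([349.7, 246.1]), 0.54)]
bracket_hole top [(array([254.2, 252.4]), 0.68)]
(array([0.5227, 0.3509, 0.0402]), [0.0009824657593978019, 0.0009824657593981339])
panel_mark side [(array([259.2, 228.7]), 0.63), (array([256.8, 219.3]), 0.3)]
panel_mark top [(array([351.1, 204.2]), 0.95)]
(array([0.635 , 0.0866, 0.1354]), [0.003478919008940233, 0.0034789190089400315])
panel_top side [(array([255. , 223.2]), 0.91)]
panel_top top [(array([344.2, 199.4]), 0.57)]
(array([0.6425, 0.1038, 0.1593]), [0.0027758072659202406, 0.0027758072659204505])
{'time': 0.5, 'joints': array([-1.453 ,  0.2863,  1.5767, -0.    ,  1.2786, -0.15  ]), 'joint_velocities': array([-0.0007, -0.001 , -0.0016,  0.0003, -0.0004, -0.0007]), 'joint_efforts': array([ -0.0004, -40.5463, -29.2555,  -0.0001,   0.0011,  -0.    ]), 'eef_pos': array([ 0.1786, -0.6509,  0.3039]), 'orientation': array([-3.1135, -0.4194,  0.    ]), 'contact_force': array([ 0.6677,  0.3839, -0.5131]), 'ft_torque': array([ 0.0073, -0.0119, -0.0031]), 'grip_force': 0.0, 'gripper_width': 0.08533476414397005}
```

View pics/side0.png

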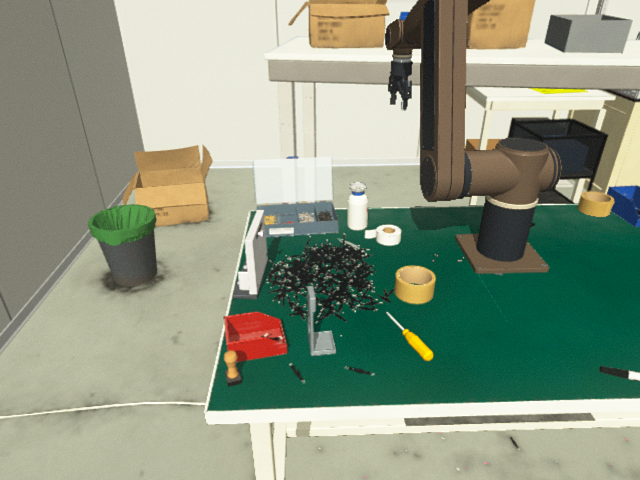

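View pics/top0.png

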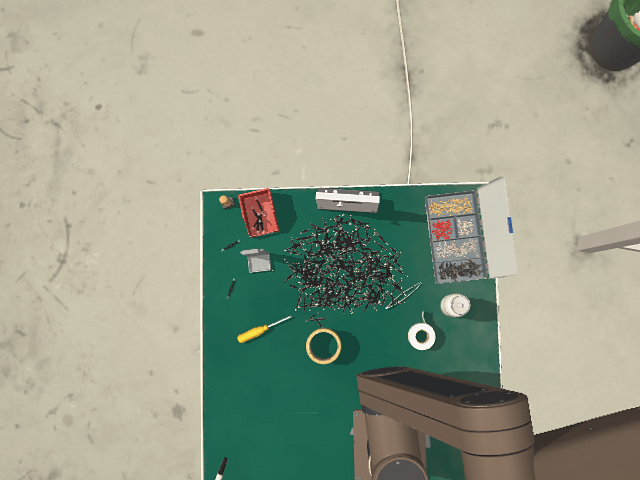

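The side view shows the bracket at (317,325) and the panel at (255,255). The top view shows the bracket at (257,258) and the panel at (347,200). I'll crop in for the yaws.

```bash
python3 - <<'E'
from h import *
a=cv2.imread('pics/top0.png')
A=cv2.resize(a[180:220,310:390],None,fx=9,fy=7,interpolation=cv2.INTER_CUBIC)
B=cv2.resize(a[240:280,230:310],None,fx=9,fy=7,interpolation=cv2.INTER_CUBIC)
cv2.imwrite('pics/crop.png',np.vstack([A,B]))
E
```

```text
(no output)
```

View pics/crop.png

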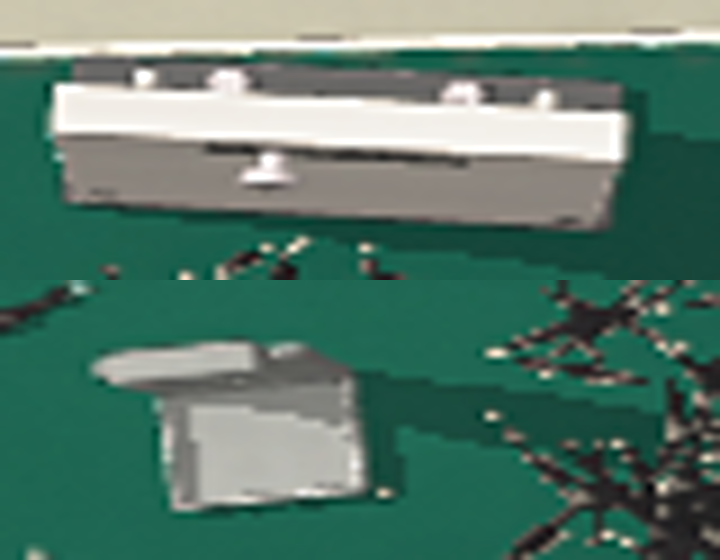

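```bash
python3 - <<'E'
from h import *
np.set_printoptions(precision=4,suppress=True)
c=cam('top')
def seg(n,a,b,z):
    p,q=onz(c,a,z),onz(c,b,z); d=q-p; print(n,p,q,(p+q)/2,'ang',np.degrees(np.arctan2(d[1],d[0])),np.linalg.norm(d))
seg('paneltop',(316.1,199.3),(379.1,203.1),.156)
seg('panelbackedge',(316,192),(379.8,195.9),.156)
seg('panelbot',(317.7,209),(377,212.7),0)
seg('slot',(333,201.3),(361.9,203.1),.14)
seg('ledgefront',(249.8,272.9),(270.7,270.3),.008)
seg('ledgeright',(269.1,253.6),(270.7,270.3),.012)
print('head',onz(c,(339.8,204.6),.14))
c=cam('side')
for z,p in((.156,(265,212)),(.156,(248,234))): print(onz(c,p,z))
E
```

```text
paneltop [0.6425 0.174  0.156 ] [0.6286 0.0171 0.156 ] [0.6355 0.0955 0.156 ] ang -95.04796474693109 0.15746014705734843
panelbackedge [0.661  0.1739 0.156 ] [0.6467 0.0148 0.156 ] [0.6539 0.0943 0.156 ] ang -95.12179757524105 0.15968149836684814
panelbot [0.645  0.1781 0.    ] [0.6302 0.013  0.    ] [0.6376 0.0956 0.    ] ang -95.13226528264605 0.16582082459253525
slot [0.6393 0.1321 0.14  ] [0.6327 0.0593 0.14  ] [0.636  0.0957 0.14  ] ang -95.15806203890943 0.07311324492533276
ledgefront [0.4701 0.3692 0.008 ] [0.476 0.311 0.008] [0.4731 0.3401 0.008 ] ang -84.24298367150203 0.058448345059747504
ledgeright [0.522  0.3143 0.012 ] [0.4758 0.3104 0.012 ] [0.4989 0.3124 0.012 ] ang -175.20270895610224 0.04643143842177532
head [0.6303 0.1151 0.14  ]
[0.6266 0.0368 0.156 ]
[0.6574 0.1492 0.156 ]
```

```bash
python3 -m jog '[{"tx":0.025,"ty":0.037,"tz":0.005},{"tx":0.025,"ty":0.037,"tz":0.005},{"tx":0.025,"ty":0.037,"tz":0.005},{"tx":0.025,"ty":0.037,"tz":0.005},{"tx":0.025,"ty":0.037,"tz":0.005},{"tx":0.025,"ty":0.037,"tz":0.005},{"tx":0.025,"ty":0.037,"tz":0.005},{"tx":0.025,"ty":0.037,"tz":0.005},{"tx":0.025,"ty":0.037,"tz":0.005},{"tx":0.025,"ty":0.037,"tz":0.005},{"tx":0.025,"ty":0.037,"tz":0.005}]' 40
python3 -m jog '[{"tx":0.005,"ty":0.045,"rz":0.14},{"tx":0.005,"ty":0.045,"rz":0.14},{"tx":0.005,"ty":0.045,"rz":0.14},{"tx":0.005,"ty":0.045,"rz":0.14},{"tx":0.005,"ty":0.045,"rz":0.14},{"tx":0.005,"ty":0.045,"rz":0.14},{"tx":0.005,"ty":0.045,"rz":0.14},{"tx":0.005,"ty":0.045,"rz":0.14},{"tx":0.005,"ty":0.045,"rz":0.14},{"tx":0.005,"ty":0.045,"rz":0.14},{"tx":0.005,"ty":0.045},{"tx":0.005,"ty":0.045},{}]'
```

```text
schema error: expected keys fingers, tx, ty, tz, rx, ry, rz
schema error: expected keys fingers, tx, ty, tz, rx, ry, rz
```

```bash
python3 -m jog '[{"fingers":0,"tx":0.025,"ty":0.037,"tz":0.005,"rx":0,"ry":0,"rz":0},{"fingers":0,"tx":0.025,"ty":0.037,"tz":0.005,"rx":0,"ry":0,"rz":0},{"fingers":0,"tx":0.025,"ty":0.037,"tz":0.005,"rx":0,"ry":0,"rz":0},{"fingers":0,"tx":0.025,"ty":0.037,"tz":0.005,"rx":0,"ry":0,"rz":0},{"fingers":0,"tx":0.025,"ty":0.037,"tz":0.005,"rx":0,"ry":0,"rz":0},{"fingers":0,"tx":0.025,"ty":0.037,"tz":0.005,"rx":0,"ry":0,"rz":0},{"fingers":0,"tx":0.025,"ty":0.037,"tz":0.005,"rx":0,"ry":0,"rz":0},{"fingers":0,"tx":0.025,"ty":0.037,"tz":0.005,"rx":0,"ry":0,"rz":0},{"fingers":0,"tx":0.025,"ty":0.037,"tz":0.005,"rx":0,"ry":0,"rz":0},{"fingers":0,"tx":0.025,"ty":0.037,"tz":0.005,"rx":0,"ry":0,"rz":0},{"fingers":0,"tx":0.025,"ty":0.037,"tz":0.005,"rx":0,"ry":0,"rz":0}]' 40

```

```text
time: 1.6
eef_pos: [0.4543, -0.2422, 0.3596]
orientation: [3.113, 0.419, 0.001]
contact_force: [0.9, -0.2, -0.1]
gripper_width: 0.0853
grip_force: 0.0
```

```bash
python3 -m jog '[{"fingers":0,"tx":0.005,"ty":0.045,"tz":0,"rx":0,"ry":0,"rz":0.14},{"fingers":0,"tx":0.005,"ty":0.045,"tz":0,"rx":0,"ry":0,"rz":0.14},{"fingers":0,"tx":0.005,"ty":0.045,"tz":0,"rx":0,"ry":0,"rz":0.14},{"fingers":0,"tx":0.005,"ty":0.045,"tz":0,"rx":0,"ry":0,"rz":0.14},{"fingers":0,"tx":0.005,"ty":0.045,"tz":0,"rx":0,"ry":0,"rz":0.14},{"fingers":0,"tx":0.005,"ty":0.045,"tz":0,"rx":0,"ry":0,"rz":0.14},{"fingers":0,"tx":0.005,"ty":0.045,"tz":0,"rx":0,"ry":0,"rz":0.14},{"fingers":0,"tx":0.005,"ty":0.045,"tz":0,"rx":0,"ry":0,"rz":0.14},{"fingers":0,"tx":0.005,"ty":0.045,"tz":0,"rx":0,"ry":0,"rz":0.14},{"fingers":0,"tx":0.005,"ty":0.045,"tz":0,"rx":0,"ry":0,"rz":0.14},{"fingers":0,"tx":0.005,"ty":0.045,"tz":0,"rx":0,"ry":0,"rz":0},{"fingers":0,"tx":0.005,"ty":0.045,"tz":0,"rx":0,"ry":0,"rz":0}]'
```

```text
time: 2.8
eef_pos: [0.5135, 0.2981, 0.3592]
orientation: [2.11, 2.327, 0.001]
contact_force: [0.5, -0.3, 0.2]
gripper_width: 0.0857
grip_force: 0.0
```

```bash
python3 - <<'E'
from h import *
np.set_printoptions(precision=4,suppress=True)
st=monitor.get_state(); im=optics.read_camera('wrist'); cv2.imwrite('pics/w1.png',im[...,::-1])
c=cam('wrist',st); print(c[2])
r=spotter.tip_of('bracket_grip','wrist')
for q in r: print(q, onz(c,q['point'],.119))
for X in([.52,.3445,.136],[.518,.350,.136]): print(proj(c,X))
E
```

```text
[[ 0.9953 -0.0915 -0.0325  0.5047]
 [ 0.0971  0.941   0.3243  0.3824]
 [ 0.0009 -0.3259  0.9454  0.4287]
 [ 0.      0.      0.      1.    ]]
[342.4918 164.37  ]
[340.5975 156.4973]
```

View pics/w1.png

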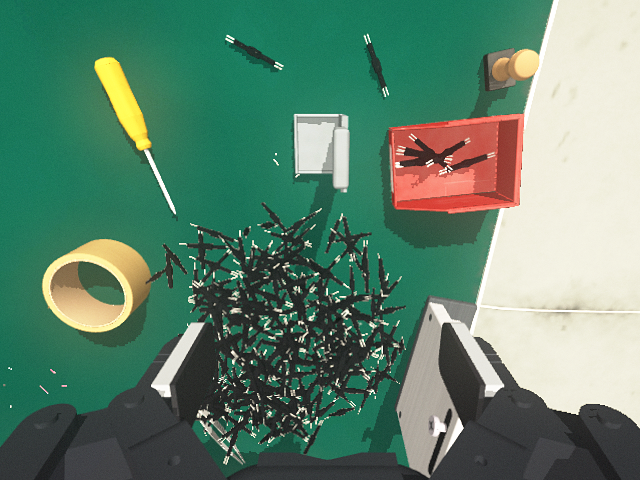

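```bash
python3 - <<'E'
from h import *
a=cv2.imread('pics/w1.png'); cv2.imwrite('pics/c1.png',cv2.resize(a[100:205,280:370],None,fx=5.5,fy=5.5,interpolation=cv2.INTER_CUBIC))
c=cam('wrist'); np.set_printoptions(precision=4,suppress=True)
for p in((335,128),(348,128),(334,192),(349,192)): print(onz(c,p,.136))
for p in((295,114),(296,174)): print(onz(c,p,.012))
E
```

```text
[0.511 0.372 0.136]
[0.5202 0.373  0.136 ]
[0.5152 0.3262 0.136 ]
[0.5264 0.3274 0.136 ]
[0.4726 0.3759 0.012 ]
[0.4781 0.3165 0.012 ]
```

View pics/c1.png

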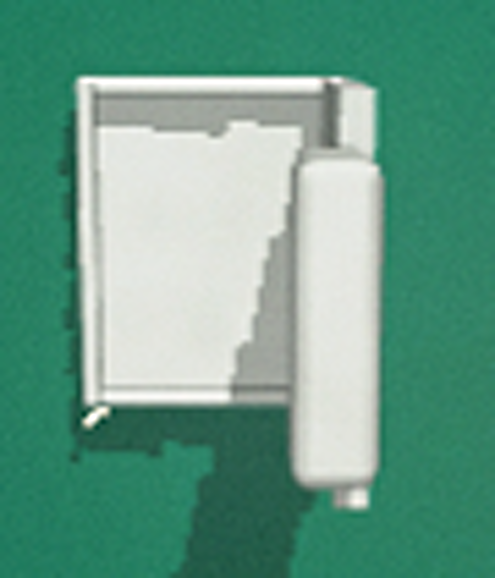

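```bash
python3 - <<'E'
from h import *
c=cam('wrist'); np.set_printoptions(precision=4,suppress=True)
P=[onz(c,(280+x/5.5-.4,100+y/5.5-.4),.136) for x,y in((302,160),(381,162),(292,486),(378,488))]
for p in P: print(p)
print(np.mean(P,0)); d=P[0]+P[1]-P[2]-P[3]; print(np.degrees(np.arctan2(d[1],d[0])))
E
```

```text
[0.5107 0.3715 0.136 ]
[0.5209 0.3723 0.136 ]
[0.5139 0.3292 0.136 ]
[0.5256 0.3301 0.136 ]
[0.5177 0.3508 0.136 ]
95.37393168347243
```

The top crop gives the rib centre at about (0.518, 0.3505) with yaw 5.4°, so I'll move over it, descend and grip.

```bash
python3 -m jog '[{"fingers":0,"tx":0.002,"ty":0.026,"tz":0,"rx":0,"ry":0,"rz":0},{"fingers":0,"tx":0.0025,"ty":0.0265,"tz":0,"rx":0,"ry":0,"rz":0},{"fingers":0,"tx":0,"ty":0,"tz":-0.04,"rx":0,"ry":0,"rz":0},{"fingers":0,"tx":0,"ty":0,"tz":-0.04,"rx":0,"ry":0,"rz":0},{"fingers":0,"tx":0,"ty":0,"tz":-0.04,"rx":0,"ry":0,"rz":0},{"fingers":0,"tx":0,"ty":0,"tz":-0.03,"rx":0,"ry":0,"rz":0},{"fingers":0,"tx":0,"ty":0,"tz":-0.02,"rx":0,"ry":0,"rz":0},{"fingers":0,"tx":0,"ty":0,"tz":-0.012,"rx":0,"ry":0,"rz":0},{"fingers":0,"tx":0,"ty":0,"tz":0,"rx":0,"ry":0,"rz":0}]'

```

```text
time: 3.8
eef_pos: [0.5174, 0.3477, 0.175]
orientation: [-2.111, -2.325, 0.006]
contact_force: [0.1, -0.5, -0.2]
gripper_width: 0.0854
grip_force: 0.0
```

```bash
python3 -m jog '[{"fingers":150,"tx":0,"ty":0,"tz":0,"rx":0,"ry":0,"rz":0},{"fingers":180,"tx":0,"ty":0,"tz":0,"rx":0,"ry":0,"rz":0},{"fingers":200,"tx":0,"ty":0,"tz":0,"rx":0,"ry":0,"rz":0},{"fingers":210,"tx":0,"ty":0,"tz":0,"rx":0,"ry":0,"rz":0},{"fingers":220,"tx":0,"ty":0,"tz":0,"rx":0,"ry":0,"rz":0},{"fingers":230,"tx":0,"ty":0,"tz":0,"rx":0,"ry":0,"rz":0},{"fingers":255,"tx":0,"ty":0,"tz":0,"rx":0,"ry":0,"rz":0},{"fingers":255,"tx":0,"ty":0,"tz":0,"rx":0,"ry":0,"rz":0},{"fingers":255,"tx":0,"ty":0,"tz":0,"rx":0,"ry":0,"rz":0}]' 30
```

```text
time: 4.7
eef_pos: [0.5185, 0.3488, 0.1775]
orientation: [2.111, 2.326, 0.002]
contact_force: [1.4, -0.3, 3.2]
gripper_width: 0.0114
grip_force: 33.8
```

```bash
python3 -m jog '[{"fingers":255,"tx":0,"ty":0,"tz":0.01,"rx":0,"ry":0,"rz":0},{"fingers":255,"tx":0,"ty":0,"tz":0.03,"rx":0,"ry":0,"rz":0},{"fingers":255,"tx":0,"ty":0,"tz":0.03,"rx":0,"ry":0,"rz":0},{"fingers":255,"tx":0,"ty":0,"tz":0.03,"rx":0,"ry":0,"rz":0},{"fingers":255,"tx":0,"ty":0,"tz":0.02,"rx":0,"ry":0,"rz":0},{"fingers":255,"tx":0.005,"ty":-0.02,"tz":0,"rx":0,"ry":0,"rz":-0.05},{"fingers":255,"tx":0.005,"ty":-0.02,"tz":0,"rx":0,"ry":0,"rz":-0.05},{"fingers":255,"tx":0.005,"ty":-0.02,"tz":0,"rx":0,"ry":0,"rz":-0.05},{"fingers":255,"tx":0.005,"ty":-0.02,"tz":0,"rx":0,"ry":0,"rz":-0.037},{"fingers":255,"tx":0,"ty":-0.02,"tz":0,"rx":0,"ry":0,"rz":0},{"fingers":255,"tx":0,"ty":0,"tz":0,"rx":0,"ry":0,"rz":0},{"fingers":255,"tx":0,"ty":0,"tz":0,"rx":0,"ry":0,"rz":0}]'
python3 - <<'E'
from h import *
np.set_printoptions(precision=4,suppress=True)
st=monitor.get_state(); im=optics.read_camera('wrist'); cv2.imwrite('pics/w2.png',im[...,::-1])
c=cam('wrist',st); print(st['eef_pos'],st['orientation'],st['contact_force'])
for X in([.6377,.1147,.14],[.6355,.0955,.156],[.6425,.174,.156]): print(proj(c,X))
E
```

```text
time: 5.9
eef_pos: [0.5376, 0.2484, 0.2961]
orientation: [-2.319, -2.117, 0.002]
contact_force: [-0.3, 0.3, -2.5]
gripper_width: 0.0114
grip_force: 32.9
[0.5376 0.2484 0.2961] [-2.3189 -2.1173  0.0022] [-0.297   0.3215 -2.5199]
[486.515  418.9283]
[491.4404 459.4858]
[507.5076 361.0007]
```

View pics/w2.png

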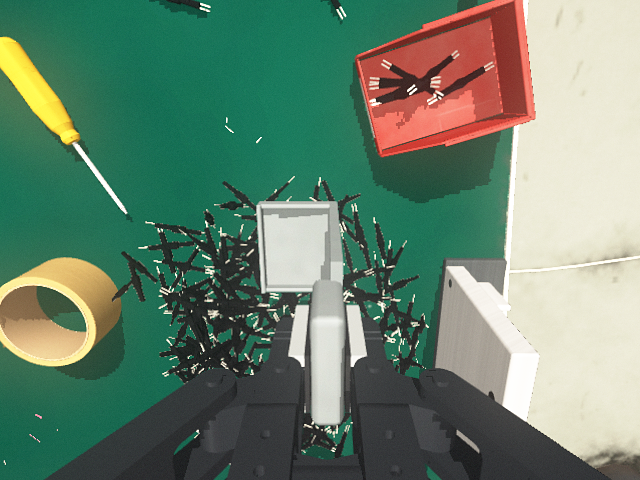

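The bracket is held square, but the finger linkage hides the screw. In w1 the head showed at (437,427), so I'll use that view, taken from the same camera as the bracket measurement.

```bash
python3 - <<'E'
from h import *
np.set_printoptions(precision=4,suppress=True)
a=cv2.imread('pics/w1.png'); cv2.imwrite('pics/c2.png',cv2.resize(a[380:480,390:490],None,fx=6,fy=6,interpolation=cv2.INTER_CUBIC))
c=cam('wrist',dict(eef_pos=[.5135,.2981,.3592],orientation=[2.11,2.327,.001]))
for X in([.6303,.1151,.14],[.6377,.1147,.14],[.6425,.174,.156]): print((proj(c,X)-[390,380])*6)
print(onz(c,(437,427),.14))
E
```

```text
[269.6638 288.7209]
[317.1644 294.9   ]
[464.4738  47.0606]
[0.6319 0.1166 0.14  ]
```

View pics/c2.png

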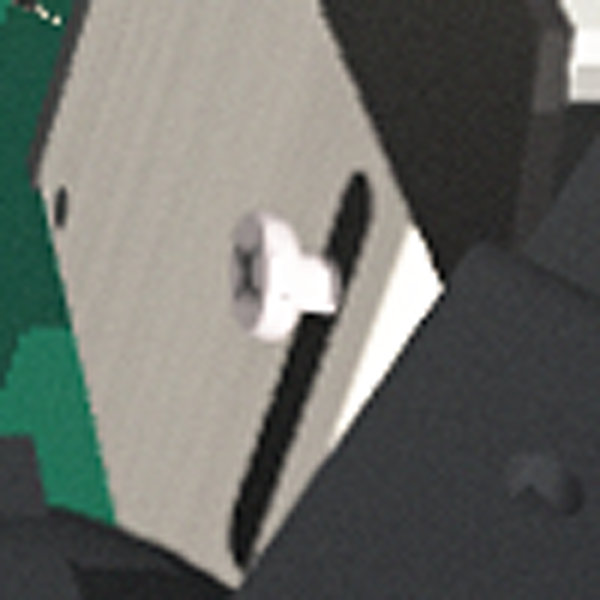

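```bash
python3 - <<'E'
from h import *
np.set_printoptions(precision=4,suppress=True)
c=cam('wrist',dict(eef_pos=[.5135,.2981,.3592],orientation=[2.11,2.327,.001]))
for n,x,y in(('head',248,276),('base',332,285),('slot1',362,180),('slot2',241,560)): print(n,onz(c,(390+x/6-.4,380+y/6-.4),.14))
E
```

```text
head [0.6262 0.1176 0.14  ]
base [0.6391 0.1172 0.14  ]
slot1 [0.6399 0.137  0.14  ]
slot2 [0.635  0.0619 0.14  ]
```

```bash
python3 -m jog '[{"fingers":255,"tx":0.009,"ty":-0.026,"tz":-0.005,"rx":0,"ry":0,"rz":0},{"fingers":255,"tx":0.009,"ty":-0.026,"tz":-0.005,"rx":0,"ry":0,"rz":0},{"fingers":255,"tx":0.009,"ty":-0.026,"tz":-0.005,"rx":0,"ry":0,"rz":0},{"fingers":255,"tx":0.009,"ty":-0.026,"tz":-0.005,"rx":0,"ry":0,"rz":0},{"fingers":255,"tx":0.009,"ty":-0.026,"tz":-0.005,"rx":0,"ry":0,"rz":0},{"fingers":255,"tx":0,"ty":0,"tz":0,"rx":0,"ry":0,"rz":0},{"fingers":255,"tx":0,"ty":0,"tz":0,"rx":0,"ry":0,"rz":0}]'
python3 - <<'E'
from h import *
np.set_printoptions(precision=4,suppress=True)
st=monitor.get_state(); im=optics.read_camera('wrist'); s=optics.read_camera('side'); t=optics.read_camera('top')
r=lambda a:cv2.resize(a[...,::-1],(400,300),interpolation=cv2.INTER_CUBIC)
cv2.imwrite('pics/m3.png',np.vstack([np.hstack([r(im[240:,200:520]),r(s[180:300,200:360])]),np.hstack([r(t[170:260,290:410]),r(im)])]))
cv2.imwrite('pics/w3.png',im[...,::-1])
print(st['eef_pos'],st['orientation'],st['contact_force'])
for n in('side','top','wrist'):
  for th in('bracket_hole','bracket_grip'):
    q=spotter.tip_of(th,n); print(n,th,q[:1])
E
```

```text
time: 6.65
eef_pos: [0.5831, 0.1191, 0.2716]
orientation: [-2.319, -2.118, 0.0]
contact_force: [0.8, -0.0, -2.3]
gripper_width: 0.0113
grip_force: 32.9
[0.5831 0.1191 0.2716] [-2.3185 -2.1179  0.0004] [ 0.789  -0.0127 -2.3468]
side bracket_hole [{'point': [279.3, 235.9], 'conf': 0.64}]
side bracket_grip [{'point': [283.6, 204.3], 'conf': 0.88}]
top bracket_hole [{'point': [337.7, 220.8], 'conf': 0.49}]
top bracket_grip [{'point': [337.0, 220.5], 'conf': 0.49}]
wrist bracket_hole [{'point': [338.7, 269.3], 'conf': 0.8}]
wrist bracket_grip [{'point': [326.1, 345.2], 'conf': 0.73}]
```

View pics/m3.png

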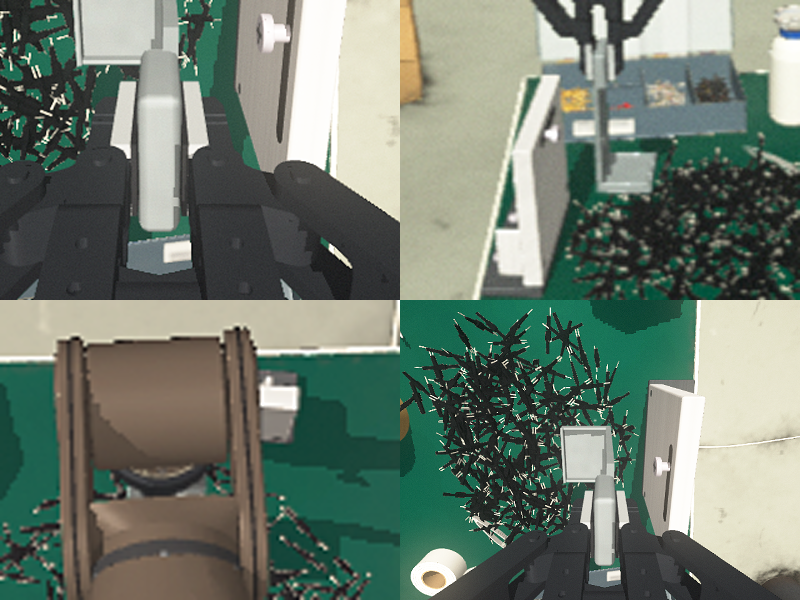

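```bash
python3 - <<'E'
from h import *
a=cv2.imread('pics/w3.png'); cv2.imwrite('pics/c3.png',cv2.resize(a[180:320,240:440],None,fx=4,fy=4,interpolation=cv2.INTER_CUBIC))
E
```

```text
(no output)
```

View pics/c3.png

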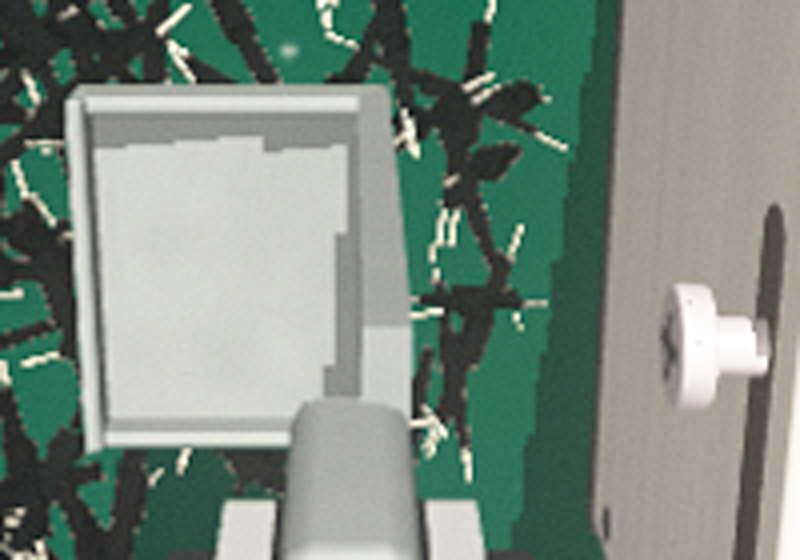

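```bash
python3 - <<'E'
from h import *
np.set_printoptions(precision=4,suppress=True)
c=cam('wrist',dict(eef_pos=[.5831,.1191,.2716],orientation=[-2.3185,-2.1179,.0004]))
f=lambda x,y,z:onz(c,(240+x/4-.4,180+y/4-.4),z)
for n,x,y,z in(('lipA',70,95,.107),('lipB',90,448,.107),('lipBlow',92,452,.095),('head',676,346,.14),('base',768,347,.14),('slot+',775,205,.14),('edge-ish',745,559,.14)): print(n,f(x,y,z))
a=(f(70,95,.107)+f(90,448,.107))/2
n=np.array([np.cos(-.092),np.sin(-.092),0]); m=np.array([-n[1],n[0],0])
for k in (f(676,346,.14),f(768,347,.14)): print('lateral screw - bracket',(k-a)@m, (k-a)@n)
g=np.array([.5827,.1212,0]);print((f(768,347,.14)-g)@m)
E
```

```text
lipA [0.5427 0.1529 0.107 ]
lipB [0.5373 0.0941 0.107 ]
lipBlow [0.5348 0.0877 0.095 ]
head [0.6272 0.1176 0.14  ]
base [0.6398 0.1163 0.14  ]
slot+ [0.6408 0.1367 0.14  ]
edge-ish [0.6363 0.0835 0.14  ]
lateral screw - bracket 0.0021356169981283997 0.0874123588975497
lateral screw - bracket 0.0020225996130806057 0.1000290843714492
0.00037254157894367343
```

```bash
python3 -m jog '[{"fingers":255,"tx":0.008,"ty":0,"tz":0,"rx":0,"ry":0,"rz":0},{"fingers":255,"tx":0.008,"ty":-0.0004,"tz":0,"rx":0,"ry":0,"rz":0},{"fingers":255,"tx":0.008,"ty":-0.0006,"tz":0,"rx":0,"ry":0,"rz":0},{"fingers":255,"tx":0.008,"ty":-0.0007,"tz":0,"rx":0,"ry":0,"rz":0},{"fingers":255,"tx":0.002,"ty":-0.0002,"tz":0,"rx":0,"ry":0,"rz":0},{"fingers":255,"tx":0.001,"ty":-0.0001,"tz":0,"rx":0,"ry":0,"rz":0},{"fingers":255,"tx":0,"ty":0,"tz":0,"rx":0,"ry":0,"rz":0},{"fingers":255,"tx":0,"ty":0,"tz":0,"rx":0,"ry":0,"rz":0}]'
python3 - <<'E'
from h import *
im=optics.read_camera('wrist'); s=optics.read_camera('side')
st=monitor.get_state(); print(st['eef_pos'],st['contact_force'],st['ft_torque'])
A=cv2.resize(im[160:360,280:440],(480,600),interpolation=cv2.INTER_CUBIC); B=cv2.resize(s[195:275,240:283],(320,600),interpolation=cv2.INTER_CUBIC)
cv2.imwrite('pics/m4.png',np.hstack([A,B])[...,::-1])
E
```

```text
time: 7.9
eef_pos: [0.6179, 0.1166, 0.2718]
orientation: [-2.319, -2.119, 0.0]
contact_force: [0.2, 0.3, -3.3]
gripper_width: 0.0114
grip_force: 32.9
[0.61791995 0.11665182 0.2719229 ] [-0.05651135 -0.28839846 -2.68693663] [ 0.01151429 -0.01844372 -0.00885212]
```

View pics/m4.png

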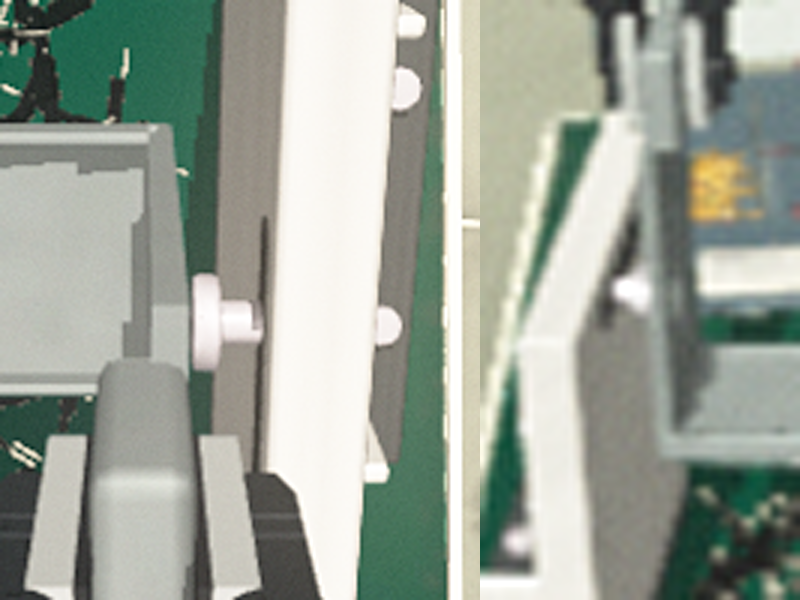

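The head is right at the plate's back with no contact yet. I'll go on in small steps, watching the force.

```bash
python3 -m jog '[{"fingers":255,"tx":0.001,"ty":-0.0001,"tz":0,"rx":0,"ry":0,"rz":0},{"fingers":255,"tx":0.001,"ty":-0.0001,"tz":0,"rx":0,"ry":0,"rz":0},{"fingers":255,"tx":0,"ty":0,"tz":0,"rx":0,"ry":0,"rz":0}]'; python3 -c "
from h import *
s=monitor.get_state();print(s['contact_force'],s['ft_torque'])"

```

```text
time: 8.3
eef_pos: [0.6202, 0.1164, 0.272]
orientation: [2.319, 2.119, 0.0]
contact_force: [-0.5, 0.2, -2.8]
gripper_width: 0.0115
grip_force: 32.9
[-0.5224846   0.24493018 -2.79442289] [-0.02811776  0.01390211  0.00222979]
```

```bash
python3 -m jog '[{"fingers":255,"tx":0.001,"ty":-0.0001,"tz":0,"rx":0,"ry":0,"rz":0},{"fingers":255,"tx":0,"ty":0,"tz":0,"rx":0,"ry":0,"rz":0}]'; python3 -c "
from h import *
s=monitor.get_state();print(s['contact_force'],s['ft_torque'])"

```

```text
time: 8.5
eef_pos: [0.6212, 0.1163, 0.2719]
orientation: [-2.319, -2.119, 0.0]
contact_force: [-0.4, -0.3, -2.6]
gripper_width: 0.0115
grip_force: 32.9
[-0.35668253 -0.31140865 -2.60782777] [ 0.03519247  0.04967782 -0.02923686]
```

```bash
python3 -m jog '[{"fingers":255,"tx":0.001,"ty":-0.0001,"tz":0,"rx":0,"ry":0,"rz":0},{"fingers":255,"tx":0.001,"ty":-0.0001,"tz":0,"rx":0,"ry":0,"rz":0},{"fingers":255,"tx":0,"ty":0,"tz":0,"rx":0,"ry":0,"rz":0}]'; python3 -c "
from h import *
s=monitor.get_state();print(s['contact_force'],s['ft_torque'])"

```

```text
time: 8.8
eef_pos: [0.6233, 0.1162, 0.2719]
orientation: [-2.319, -2.119, -0.001]
contact_force: [-0.2, 0.8, -2.4]
gripper_width: 0.0115
grip_force: 32.9
[-0.2139585   0.83292427 -2.38631738] [ 0.16287919 -0.04226222  0.02715629]
```

```bash
python3 -m jog '[{"fingers":255,"tx":0.001,"ty":-0.0001,"tz":0,"rx":0,"ry":0,"rz":0},{"fingers":255,"tx":0,"ty":0,"tz":0,"rx":0,"ry":0,"rz":0}]'; python3 -c "
from h import *
s=monitor.get_state();print(s['contact_force'],s['ft_torque'])"

```

```text
time: 9.0
eef_pos: [0.6242, 0.1161, 0.2719]
orientation: [-2.319, -2.119, -0.0]
contact_force: [0.4, 1.0, -3.0]
gripper_width: 0.0112
grip_force: 32.9
[ 0.42841394  1.00155327 -2.99492234] [ 0.19170479 -0.0372187  -0.00480568]
```

Lateral force is +1 N in y with no axial force, so the head is inside the hole and touching its −y edge. I'll shift +y and continue.

```bash
python3 -m jog '[{"fingers":255,"tx":0,"ty":0.001,"tz":0,"rx":0,"ry":0,"rz":0},{"fingers":255,"tx":0,"ty":0.001,"tz":0,"rx":0,"ry":0,"rz":0},{"fingers":255,"tx":0,"ty":0,"tz":0,"rx":0,"ry":0,"rz":0}]'; python3 -c "
from h import *
s=monitor.get_state();print(s['contact_force'],s['ft_torque'])"

```

```text
time: 9.3
eef_pos: [0.6242, 0.118, 0.272]
orientation: [2.319, 2.119, -0.0]
contact_force: [-0.9, 0.8, -2.5]
gripper_width: 0.0112
grip_force: 32.9
[-0.9208606   0.7580304  -2.45703963] [ 0.04994184  0.00865686 -0.00034903]
```

```bash
python3 -m jog '[{"fingers":255,"tx":0.001,"ty":-0.0001,"tz":0,"rx":0,"ry":0,"rz":0},{"fingers":255,"tx":0.001,"ty":-0.0001,"tz":0,"rx":0,"ry":0,"rz":0},{"fingers":255,"tx":0,"ty":0,"tz":0,"rx":0,"ry":0,"rz":0}]'; python3 -c "
from h import *
s=monitor.get_state();print(s['contact_force'],s['ft_torque'])"

```

```text
time: 9.6
eef_pos: [0.6263, 0.1177, 0.272]
orientation: [2.319, 2.119, 0.0]
contact_force: [1.2, -0.7, -3.2]
gripper_width: 0.0115
grip_force: 32.9
[ 1.16884786 -0.74506195 -3.23431346] [-0.01638218 -0.09098152  0.04859525]
```

```bash
python3 -m jog '[{"fingers":255,"tx":0.001,"ty":-0.0001,"tz":0,"rx":0,"ry":0,"rz":0},{"fingers":255,"tx":0.001,"ty":-0.0001,"tz":0,"rx":0,"ry":0,"rz":0},{"fingers":255,"tx":0,"ty":0,"tz":0,"rx":0,"ry":0,"rz":0}]'; python3 -c "
from h import *
s=monitor.get_state();print(s['contact_force'],s['ft_torque'])"

```

```text
time: 9.9
eef_pos: [0.6283, 0.1175, 0.2719]
orientation: [2.319, 2.119, 0.0]
contact_force: [0.5, 0.0, -1.9]
gripper_width: 0.0115
grip_force: 32.9
[ 0.45537115  0.04002751 -1.87449088] [ 0.0394865  -0.01505571 -0.0033801 ]
```

```bash
python3 -m jog '[{"fingers":255,"tx":0.001,"ty":-0.0001,"tz":0,"rx":0,"ry":0,"rz":0},{"fingers":255,"tx":0.001,"ty":-0.0001,"tz":0,"rx":0,"ry":0,"rz":0},{"fingers":255,"tx":0,"ty":0,"tz":0,"rx":0,"ry":0,"rz":0}]'; python3 -c "
from h import *
s=monitor.get_state();print(s['contact_force'],s['ft_torque'])"

```

```text
time: 10.2
eef_pos: [0.6303, 0.1174, 0.272]
orientation: [2.319, 2.119, 0.0]
contact_force: [0.2, -0.6, -2.9]
gripper_width: 0.0117
grip_force: 32.9
[ 0.24083002 -0.56003857 -2.94154663] [-0.01292847  0.04914553 -0.04222388]
```

```bash
python3 -m jog '[{"fingers":255,"tx":0.001,"ty":-0.0001,"tz":0,"rx":0,"ry":0,"rz":0},{"fingers":255,"tx":0,"ty":0,"tz":0,"rx":0,"ry":0,"rz":0}]'; python3 -c "
from h import *
s=monitor.get_state();print(s['contact_force'],s['ft_torque'])"

```

```text
time: 10.4
eef_pos: [0.6313, 0.1173, 0.272]
orientation: [2.319, 2.119, 0.0]
contact_force: [0.3, 0.4, -1.9]
gripper_width: 0.0115
grip_force: 32.9
[ 0.27456581  0.42765508 -1.93927639] [-0.00688392 -0.05087813  0.00589334]
```

```bash
python3 -m jog '[{"fingers":255,"tx":0.001,"ty":-0.0001,"tz":0,"rx":0,"ry":0,"rz":0},{"fingers":255,"tx":0,"ty":0,"tz":0,"rx":0,"ry":0,"rz":0}]'; python3 -c "
from h import *
s=monitor.get_state();print(s['contact_force'],s['ft_torque'])"

```

```text
time: 10.6
eef_pos: [0.6322, 0.1171, 0.2719]
orientation: [2.319, 2.119, 0.0]
contact_force: [0.3, -0.9, -2.2]
gripper_width: 0.0118
grip_force: 32.9
[ 0.33122547 -0.93827777 -2.22688214] [-0.04505086  0.02771054 -0.01699599]
```

```bash
python3 -m jog '[{"fingers":255,"tx":0.0005,"ty":0,"tz":0,"rx":0,"ry":0,"rz":0},{"fingers":255,"tx":0,"ty":0,"tz":0,"rx":0,"ry":0,"rz":0}]'; python3 -c "
from h import *
s=monitor.get_state();print(s['contact_force'],s['ft_torque'])"

```

```text
time: 10.8
eef_pos: [0.6327, 0.1172, 0.2719]
orientation: [2.319, 2.119, 0.0]
contact_force: [-1.0, -0.1, -2.0]
gripper_width: 0.0113
grip_force: 32.9
[-0.97857539 -0.13719213 -1.96063781] [-0.01014528 -0.02735882 -0.03145587]
```

```bash
python3 -m jog '[{"fingers":255,"tx":0.0005,"ty":-0.0001,"tz":0,"rx":0,"ry":0,"rz":0},{"fingers":255,"tx":0,"ty":0,"tz":0,"rx":0,"ry":0,"rz":0}]'; python3 -c "
from h import *
s=monitor.get_state();print(s['contact_force'],s['ft_torque'])"

```

```text
time: 11.0
eef_pos: [0.6332, 0.1171, 0.2719]
orientation: [2.319, 2.119, 0.0]
contact_force: [1.4, -0.3, -2.0]
gripper_width: 0.0114
grip_force: 32.9
[ 1.42885248 -0.30385471 -2.04389019] [ 0.02263665 -0.0487903   0.03398232]
```

```bash
python3 -m jog '[{"fingers":255,"tx":0.0005,"ty":0,"tz":0,"rx":0,"ry":0,"rz":0},{"fingers":255,"tx":0,"ty":0,"tz":0,"rx":0,"ry":0,"rz":0}]'; python3 -c "
from h import *
s=monitor.get_state();print(s['contact_force'],s['ft_torque'])"

```

```text
time: 11.2
eef_pos: [0.6337, 0.1171, 0.272]
orientation: [2.319, 2.119, 0.0]
contact_force: [-0.3, 0.6, -2.9]
gripper_width: 0.0113
grip_force: 32.9
[-0.28992222  0.57347778 -2.895647  ] [0.01190723 0.00945274 0.00134245]
```

```bash
python3 -m jog '[{"fingers":255,"tx":0.0005,"ty":-0.0001,"tz":0,"rx":0,"ry":0,"rz":0},{"fingers":255,"tx":0,"ty":0,"tz":0,"rx":0,"ry":0,"rz":0}]'; python3 -c "
from h import *
s=monitor.get_state();print(s['contact_force'],s['ft_torque'])"

```

```text
time: 11.4
eef_pos: [0.634, 0.117, 0.2719]
orientation: [-2.319, -2.119, 0.001]
contact_force: [-0.1, 0.4, -2.5]
gripper_width: 0.0115
grip_force: 33.0
[-0.10803683  0.35683916 -2.5426405 ] [ 0.01775869  0.14727444 -0.04663652]
```

```bash
python3 -m jog '[{"fingers":255,"tx":0.0005,"ty":0,"tz":0,"rx":0,"ry":0,"rz":0},{"fingers":255,"tx":0,"ty":0,"tz":0,"rx":0,"ry":0,"rz":0}]'; python3 -c "
from h import *
s=monitor.get_state();print(s['contact_force'],s['ft_torque'])"

```

```text
time: 11.6
eef_pos: [0.6342, 0.117, 0.2718]
orientation: [-2.318, -2.118, 0.002]
contact_force: [-1.4, 0.3, -2.3]
gripper_width: 0.0117
grip_force: 33.1
[-1.37979489  0.30220831 -2.28005212] [-0.01565049  0.47064628 -0.11197777]
```

Light contact with the panel. I'll back off about 0.7 mm and slide down.

```bash
python3 -m jog '[{"fingers":255,"tx":-0.001,"ty":0.0001,"tz":0,"rx":0,"ry":0,"rz":0},{"fingers":255,"tx":0,"ty":0,"tz":-0.002,"rx":0,"ry":0,"rz":0},{"fingers":255,"tx":0,"ty":0,"tz":-0.002,"rx":0,"ry":0,"rz":0},{"fingers":255,"tx":0,"ty":0,"tz":-0.002,"rx":0,"ry":0,"rz":0},{"fingers":255,"tx":0,"ty":0,"tz":-0.001,"rx":0,"ry":0,"rz":0},{"fingers":255,"tx":0,"ty":0,"tz":0,"rx":0,"ry":0,"rz":0}]'; python3 -c "
from h import *
s=monitor.get_state();print(s['contact_force'],s['ft_torque'])"

```

```text
time: 12.2
eef_pos: [0.6337, 0.1171, 0.2646]
orientation: [2.319, 2.119, -0.0]
contact_force: [-0.7, -0.1, -2.6]
gripper_width: 0.0115
grip_force: 32.9
[-0.71815365 -0.07558658 -2.64950971] [-0.01354188 -0.0326003  -0.01190876]
```

```bash
python3 -m jog '[{"fingers":255,"tx":0,"ty":0,"tz":-0.001,"rx":0,"ry":0,"rz":0},{"fingers":255,"tx":0,"ty":0,"tz":-0.001,"rx":0,"ry":0,"rz":0},{"fingers":255,"tx":0,"ty":0,"tz":-0.001,"rx":0,"ry":0,"rz":0},{"fingers":255,"tx":0,"ty":0,"tz":0,"rx":0,"ry":0,"rz":0}]'; python3 -c "
from h import *
s=monitor.get_state();print(s['contact_force'],s['ft_torque'])"

```

```text
time: 12.6
eef_pos: [0.6336, 0.1171, 0.2617]
orientation: [-2.319, -2.119, 0.0]
contact_force: [-0.2, 0.5, -2.7]
gripper_width: 0.0113
grip_force: 32.9
[-0.24009692  0.50555007 -2.65200219] [-0.0178495   0.00027634  0.00253851]
```

```bash
python3 -m jog '[{"fingers":255,"tx":0,"ty":0,"tz":-0.001,"rx":0,"ry":0,"rz":0},{"fingers":255,"tx":0,"ty":0,"tz":-0.001,"rx":0,"ry":0,"rz":0},{"fingers":255,"tx":0,"ty":0,"tz":-0.001,"rx":0,"ry":0,"rz":0},{"fingers":255,"tx":0,"ty":0,"tz":0,"rx":0,"ry":0,"rz":0}]'; python3 -c "
from h import *
s=monitor.get_state();print(s['contact_force'],s['ft_torque'])"

```

```text
time: 13.0
eef_pos: [0.6335, 0.1171, 0.2586]
orientation: [-2.319, -2.119, 0.001]
contact_force: [0.3, -0.4, -3.5]
gripper_width: 0.0115
grip_force: 32.9
[ 0.33958914 -0.41335436 -3.49170639] [-0.0231749   0.02554711  0.02232251]
```

```bash
python3 -m jog '[{"fingers":255,"tx":0,"ty":0,"tz":-0.001,"rx":0,"ry":0,"rz":0},{"fingers":255,"tx":0,"ty":0,"tz":-0.001,"rx":0,"ry":0,"rz":0},{"fingers":255,"tx":0,"ty":0,"tz":-0.001,"rx":0,"ry":0,"rz":0},{"fingers":255,"tx":0,"ty":0,"tz":0,"rx":0,"ry":0,"rz":0}]'; python3 -c "
from h import *
s=monitor.get_state();print(s['contact_force'],s['ft_torque'])"

```

```text
time: 13.4
eef_pos: [0.6335, 0.1171, 0.2556]
orientation: [-2.319, -2.119, 0.001]
contact_force: [1.3, 0.2, -2.8]
gripper_width: 0.0116
grip_force: 32.9
[ 1.30386331  0.21815409 -2.77720139] [ 0.0145344  -0.03179305 -0.00700111]
```

```bash
python3 -m jog '[{"fingers":255,"tx":0,"ty":0,"tz":-0.002,"rx":0,"ry":0,"rz":0},{"fingers":255,"tx":0,"ty":0,"tz":-0.002,"rx":0,"ry":0,"rz":0},{"fingers":255,"tx":0,"ty":0,"tz":-0.002,"rx":0,"ry":0,"rz":0},{"fingers":255,"tx":0,"ty":0,"tz":0,"rx":0,"ry":0,"rz":0}]'; python3 -c "
from h import *
s=monitor.get_state();print(s['contact_force'],s['ft_torque'])"

```

```text
time: 13.8
eef_pos: [0.6334, 0.1171, 0.2493]
orientation: [-2.319, -2.119, 0.001]
contact_force: [-0.7, -0.2, -1.9]
gripper_width: 0.0114
grip_force: 32.9
[-0.69092425 -0.22564047 -1.87793026] [ 0.00741617  0.02377989 -0.0249605 ]
```

```bash
python3 -m jog '[{"fingers":255,"tx":0,"ty":0,"tz":-0.001,"rx":0,"ry":0,"rz":0},{"fingers":255,"tx":0,"ty":0,"tz":-0.001,"rx":0,"ry":0,"rz":0},{"fingers":255,"tx":0,"ty":0,"tz":0,"rx":0,"ry":0,"rz":0}]'; python3 -c "
from h import *
s=monitor.get_state();print(s['contact_force'],s['ft_torque'])"

```

```text
time: 14.1
eef_pos: [0.6336, 0.1171, 0.2478]
orientation: [-2.319, -2.119, 0.0]
contact_force: [0.6, 0.4, -3.0]
gripper_width: 0.0116
grip_force: 32.9
[ 0.55090987  0.43824594 -3.0199827 ] [0.03834891 0.01838375 0.00108807]
```

```bash
python3 -m jog '[{"fingers":255,"tx":0,"ty":0,"tz":-0.0005,"rx":0,"ry":0,"rz":0},{"fingers":255,"tx":0,"ty":0,"tz":-0.0005,"rx":0,"ry":0,"rz":0},{"fingers":255,"tx":0,"ty":0,"tz":0,"rx":0,"ry":0,"rz":0}]'; python3 -c "
from h import *
s=monitor.get_state();print(s['contact_force'],s['ft_torque'])"

```

```text
time: 14.4
eef_pos: [0.6336, 0.1171, 0.2468]
orientation: [-2.319, -2.119, 0.0]
contact_force: [0.4, -0.7, -3.5]
gripper_width: 0.0116
grip_force: 32.9
[ 0.3878959  -0.73114961 -3.52591926] [ 0.03209894 -0.02454201  0.0100371 ]
```

```bash
python3 -m jog '[{"fingers":255,"tx":0,"ty":0,"tz":-0.0005,"rx":0,"ry":0,"rz":0},{"fingers":255,"tx":0,"ty":0,"tz":0,"rx":0,"ry":0,"rz":0}]'; python3 -c "
from h import *
s=monitor.get_state();print(s['contact_force'],s['ft_torque'])"

```

```text
time: 14.6
eef_pos: [0.6337, 0.1171, 0.2465]
orientation: [2.319, 2.119, 0.0]
contact_force: [-0.2, 0.7, -3.1]
gripper_width: 0.0116
grip_force: 32.9
[-0.17924455  0.70813053 -3.08457701] [ 0.00180724  0.00868668 -0.00338458]
```

```bash
python3 -m jog '[{"fingers":255,"tx":0,"ty":0,"tz":-0.0005,"rx":0,"ry":0,"rz":0},{"fingers":255,"tx":0,"ty":0,"tz":0,"rx":0,"ry":0,"rz":0}]'; python3 -c "
from h import *
s=monitor.get_state();print(s['contact_force'],s['ft_torque'])"

```

```text
time: 14.8
eef_pos: [0.6337, 0.1171, 0.2464]
orientation: [2.319, 2.119, 0.0]
contact_force: [-0.6, -0.7, -1.1]
gripper_width: 0.0116
grip_force: 33.2
[-0.57796057 -0.74087929 -1.12814442] [-0.03049388  0.10149312  0.06194124]
```

```bash
python3 -m jog '[{"fingers":255,"tx":0,"ty":0,"tz":-0.0003,"rx":0,"ry":0,"rz":0},{"fingers":255,"tx":0,"ty":0,"tz":0,"rx":0,"ry":0,"rz":0}]'; python3 -c "
from h import *
s=monitor.get_state();print(s['contact_force'],s['ft_torque'])"

```

```text
time: 15.0
eef_pos: [0.6338, 0.1171, 0.2463]
orientation: [2.319, 2.119, 0.001]
contact_force: [-1.5, -0.1, 0.5]
gripper_width: 0.0115
grip_force: 33.4
[-1.45278837 -0.14975239  0.47968743] [ 0.02683533  0.23340015 -0.03364533]
```

The screw has taken the weight, so the bracket is home. I'll open, then retreat straight up.

```bash
python3 -m jog '[{"fingers":215,"tx":0,"ty":0,"tz":0,"rx":0,"ry":0,"rz":0},{"fingers":200,"tx":0,"ty":0,"tz":0,"rx":0,"ry":0,"rz":0},{"fingers":180,"tx":0,"ty":0,"tz":0,"rx":0,"ry":0,"rz":0},{"fingers":130,"tx":0,"ty":0,"tz":0,"rx":0,"ry":0,"rz":0},{"fingers":130,"tx":0,"ty":0,"tz":0,"rx":0,"ry":0,"rz":0},{"fingers":130,"tx":0,"ty":0,"tz":0,"rx":0,"ry":0,"rz":0},{"fingers":130,"tx":0,"ty":0,"tz":0.01,"rx":0,"ry":0,"rz":0},{"fingers":130,"tx":0,"ty":0,"tz":0.02,"rx":0,"ry":0,"rz":0},{"fingers":130,"tx":0,"ty":0,"tz":0.03,"rx":0,"ry":0,"rz":0},{"fingers":130,"tx":0,"ty":0,"tz":0.03,"rx":0,"ry":0,"rz":0},{"fingers":130,"tx":0,"ty":0,"tz":0,"rx":0,"ry":0,"rz":0},{"fingers":130,"tx":0,"ty":0,"tz":0,"rx":0,"ry":0,"rz":0}]'
python3 - <<'E'
from h import *
im=optics.read_camera('wrist'); s=optics.read_camera('side')
A=cv2.resize(im[120:480,200:440],(400,600),interpolation=cv2.INTER_CUBIC); B=cv2.resize(s[195:295,230:297],(400,600),interpolation=cv2.INTER_CUBIC)
cv2.imwrite('pics/m5.png',np.hstack([A,B])[...,::-1])
E
```

```text
time: 16.2
eef_pos: [0.6339, 0.1171, 0.3373]
orientation: [2.318, 2.118, 0.003]
contact_force: [0.8, -0.2, 0.0]
gripper_width: 0.0418
grip_force: 0.0
```

View pics/m5.png

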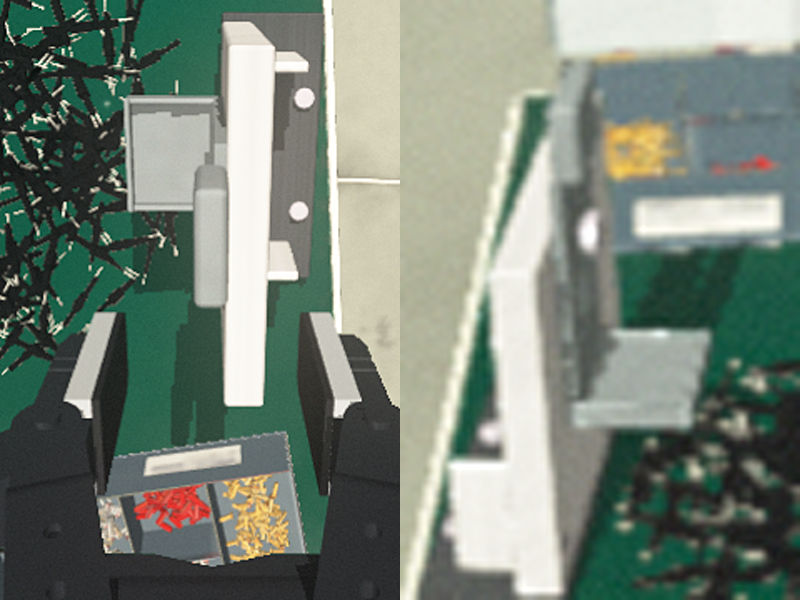

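The picture shows the bracket hanging upright against the panel, with the screw head in front of the plate and the fingers clear of it.

```bash
python3 -c "
from rig import robot
print(robot.job_done())"
```

```text
the job is handed in; nothing more can be done
None
```

The bracket is hanging upright on the screw, back against the panel and released, and the job was handed in at about 16 s; no verdict was returned.

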